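# Load the viewing tub and hold the focus at three clicks

### The job

Tip the five relays out of the spouted tray into the microscope's viewing tub and set the empty tray back down upright on the bench. Then swing the microscope's sprung focus lever counter-clockwise (seen from above) exactly three clicks, counting them by feel and never going over a fourth, and finish still holding it there with the gripper, because it springs back if let go. Leave everything else on the bench where it stands.

Things in the scene. Friction and masses are not known exactly. Their poses are not given: they have to be found in the camera images.
- tray: loose aluminium pouring tray, 124 mm (x) by 84 mm (y), 0.22 kg; origin at the centre of the underside. Floor 3 mm thick, inside 76 mm wide; side and back (+x) walls 32 mm high. Its -x end is an open spout without a lip, 62 mm from the origin. The floor is smooth: the relays slide out when the spout is dipped by more than about 25 degrees; 45 to 50 degrees empties it in 2 s.
- handle (a point): grip point in the tray's handle, 69 mm above the tray's origin and 8 mm towards its +x, near the balance point; axes as the tray's. The black bar runs along x, 14 mm wide (y), 16 mm high (z = 61 to 77 mm over the tray's underside), from 38 mm behind (-x) to 56 mm ahead (+x) of this point, where a neck joins it to the back wall. Nothing else stands beside it: pinch it from above across y.
- relay0: black block relay, 20 x 15 x 15 mm, 12 g, loose, starts in the tray; origin at the centre of its underside
- relay1: black block relay, 20 x 15 x 15 mm, 12 g, loose, starts in the tray; origin at the centre of its underside
- relay2: black block relay, 20 x 15 x 15 mm, 12 g, loose, starts in the tray; origin at the centre of its underside
- relay3: black block relay, 20 x 15 x 15 mm, 12 g, loose, starts in the tray; origin at the centre of its underside
- relay4: black block relay, 20 x 15 x 15 mm, 12 g, loose, starts in the tray; origin at the centre of its underside
- tub (a point): centre of the inner floor of the fixed, open-topped grey viewing tub, 14 mm above the bench; x, y along its sides. Inside 142 mm (x) by 132 mm (y), 4 mm walls, the rim 56 mm above this point.
- lens (a point): lower end of the camera head's lens, an obstacle 40 mm across that hangs, with its head (to 80 mm higher), from an upright 26 mm column, 280 mm high, 65 mm away; it sinks by 12 mm per radian of the lever. Carry the tray past on the side nearer the robot.
- lever: sprung focus lever. Origin on the vertical pivot, bench height; x runs along the arm to the knob. Turns counter-clockwise from above (yaw grows) from a stop, up to 1.35 rad. Spring 5 to 7 N at the knob; each click adds 2 to 4 N, then gives way by as much as the pawl drops past a pin. Clicks 0.21 rad (19 mm at the knob) apart, the first 0.13 to 0.31 rad from rest. Let go, it springs back.
- knob (a point): top centre of the upright black round knob on the lever's end: 20 mm across, from the arm's top (59 mm) to 105 mm above the bench, 90 mm from the pivot. May be pinched from above or pushed. Axes as the lever's.
- index_plate: round aluminium plate, 100 mm across, under the lever, with five upright pins that the lever's pawl clicks over; its setting about the pivot varies. Origin on the pivot, bench height; its x points midway between the third and fourth pin: after three clicks the lever's x lies along it. Pins at -0.525, -0.315, -0.105, 0.105, 0.315 rad (counter-clockwise +) from its x, 45 mm from the pivot.
- spool: steel solder spool, 54 mm across, 42 mm high; bystander
- bottle: amber bottle, 36 mm across, 95 mm high; bystander
- screwdriver: screwdriver lying on the bench, 170 mm long, its origin under mid-length; bystander
- lens_cap: black lens cap, 42 mm across, 13 mm high, lying on the microscope's base plate between tub and lever; bystander
- dish: small empty steel dish, 70 mm across, 25 mm high; bystander
- sponge_tin: dark steel tin, 72 mm across, 50 mm high; bystander
- multimeter: grey multimeter lying flat, 85 x 170 x 36 mm; bystander
Things that resemble listed ones, but are neither listed nor needed, are in the scene too. What is shaped like the tray but blue or turquoise is not meant.

How it is judged (in metres and radians):
On the way, in this order (a step that is already met when the one before it is completed fails the run):
1. all five relays lie in the viewing tub (x of relay0 in the frame of tub between -0.073 and 0.073 m and y of relay0 in the frame of tub between -0.068 and 0.068 m and z of relay0 in the frame of tub between -0.005 and 0.05 m and x of relay1 in the frame of tub between -0.073 and 0.073 m and y of relay1 in the frame of tub between -0.068 and 0.068 m and z of relay1 in the frame of tub between -0.005 and 0.05 m and x of relay2 in the frame of tub between -0.073 and 0.073 m and y of relay2 in the frame of tub between -0.068 and 0.068 m and z of relay2 in the frame of tub between -0.005 and 0.05 m and x of relay3 in the frame of tub between -0.073 and 0.073 m and y of relay3 in the frame of tub between -0.068 and 0.068 m and z of relay3 in the frame of tub between -0.005 and 0.05 m and x of relay4 in the frame of tub between -0.073 and 0.073 m and y of relay4 in the frame of tub between -0.068 and 0.068 m and z of relay4 in the frame of tub between -0.005 and 0.05 m), for 0.2 s.
2. the empty tray stands upright on the bench, let go (height (world z) of tray between -0.01 and 0.006 m and angle between tray's own z axis and vertical below 0.1 rad and linear speed of tray below 0.03 m/s and contact force between each of the arm, the fingers and tray below 0.1 N), for 0.2 s.
3. the gripper holds the focus lever in the notch after the third click (angle between the x axis of lever and the x axis of index_plate, either way round below 0.08 rad and x of knob in the frame of index_plate above 0 m and contact force between the fingers and lever above 1 N and angular speed of lever below 0.15 rad/s), for 0.3 s.
At the end, for the whole second after the job is handed in: All five relays in the viewing tub, the tray upright (within 0.1 rad) and at rest on the bench surface, let go, and the fingers pressing on the focus lever (over 1 N) that stays within 0.08 rad of the middle of the notch between the third and the fourth pin (all of step 1 and all of step 2 and all of step 3); the arm keeps its last pose, push and grip.
It fails at once if the lever goes over a fourth click (y of knob in the frame of index_plate above 0.0134494 m).
It fails at once if a bystander is moved by more than 40 mm (distance of any of spool, bottle, screwdriver, lens_cap, dish, sponge_tin, multimeter from where it was at the start of the episode above 0.04 m).
It also fails if it takes over 72 s, if anything falls off the work surface, if the arm or the gripper's body presses on something with over 40 N, if the wrist force passes 120 N, or if a joint passes its speed limit or range.

### The arm

A 6-joint arm with a two-finger parallel gripper is mounted at the origin on the work surface. World frame = base frame: x ahead of the robot, y to its left, z up, the work surface at z = 0. Lengths are in mm, angles in rad, forces in N, time in s.
With the tool pointing down it reaches from about 300 to 850 mm from the base axis. Payload 4.2 kg.
Tool frame: the origin (TCP) lies on the centre line of the jaws, within the pads' length; the fingertips stand 8 mm ahead of it and the grasp point (between the pads) lies 11 mm behind it; z points along the fingers, y is the line along which they close (so a half turn about z gives the same grasp; the last joint's range is limited). The gripper opens to 91 mm and grips with 3 to 60 N. Pads are 32 mm wide; open, the fingers measure 118 mm over their backs; the gripper's body (76 mm by 178 mm) begins 60 mm behind the grasp point.
Start: joints at [1.265, 0.32, 1.565, -0, 1.257, -0.02], TCP at [162.109, 551.691, 221.976] pointing down, gripper open.
Joint ranges: [-3.11, 3.11], [-0.84, 2.01], [0.21, 2.61], [-1.34, 4.49], [0.05, 2.63], [-2.56, 2.56]. Speed limits (rad/s): [2.57, 2.57, 3.14, 3.14, 3.14, 3.14].

### API

Orientations are given as a unit quaternion [x, y, z, w].
In Python, from station import get_obs, read_camera, finish_job gives the robot as it stands.
- The arm moves only by the tool step_arm, never from a script. Its argument "rows" is a list of rows, each a list of 3 entries, a list of its own where there are three numbers: the shift along the tool's x, y, z in m, then the turn about the tool's z in rad, then the closure, from 0 (fully open) to 1 (shut). A call has 1 to 10 rows; each row shifts and turns the commanded pose from where the row before left it, along the tool's axes as they then stand; what a row does not reach is not made up. A row lasts 1/10 s, in which the tool goes at most 50 mm and 8.59 degrees, less where a joint would pass 70% of its speed; a pose out of reach is approached as far as the arm can. A call with a gripper value outside its range is refused whole. The fingers move at their own pace and stop on an object; "grip_force" is the grip in N (left out, the last holds). Time passes only in rows, so rows that do not move let the fingers close. It gives the time, the measured TCP pose, the force, the opening and the grip force at its end, in the units of the state.
- get_obs(): the state, without advancing time (a new reading comes with each control period).
- read_camera(name): name is "scene" or "top" or "wrist"; returns a dict with "img" (420x560x3 uint8, blue, green, red), "intrinsics" (3x3 intrinsics, pixels), "k1" (the pictures are not rectified: a ray, as slopes to the right and down, at radius r is drawn at 1 + k1 r^2 times it, then the intrinsics apply), "R" (3x3) and "t" (3): a world point X has camera coordinates R X + t. Camera axes: x right, y down, z forward; pixel columns grow to the right and rows downward; lengths in mm; the calibration is good to about 2 mm. A picture is of the moment at which its call begins. There is no depth.
- finish_job(): hands the job in; it is judged then, once.
The state is a dict: "clock": time; "joint_pos": joint angles; "qvel": joint speeds; "joint_torque": joint torques, N m; "eef_pos": TCP position; "orientation": TCP orientation; "wrist_force": force on the tool from outside, world axes, zero at the start; "ft_torque": the same for the moment, N m; "finger_gap": finger opening in mm; "grasp_force": force on a finger pad.
Only numpy, scipy, OpenCV 4.12 (cv2) and the standard library are available. Lean on these libraries where they do the work, as an engineer would, in place of code of your own. Each camera call takes 0.05 s, during which the arm holds its last target. There are 200 camera calls.

## Working session

There is one attempt and no reset: what is moved stays moved. The work goes in short steps, Python scripts to look and compute and a tool call to move; the robot and the scene stay as the last step left them, time stands still between calls to the robot, and variables do not carry over. Pictures are saved under pics/ and viewed, at most 10 in all, crops included, and the job is handed in when it is done.

Besides the shell and the picture viewer there is one more tool, called after "Emit:" as name(argument=value, ...) on one line, values as JSON. step_arm: Moves the arm, as the interface text tells. Its arguments: {"type":"object","properties":{"rows":{"type":"array","items":{"type":"array"}},"grip_force":{"type":"number"}},"required":["rows"]}

```bash
ls; mkdir -p pics; cat > h.py <<'E'
import numpy as np,cv2,pickle
from station import get_obs,read_camera,finish_job
def snap(n,f):
    c=read_camera(n); cv2.imwrite(f'pics/{f}.png',c['img']); pickle.dump(c,open(f'pics/{f}.pkl','wb')); return c
def load(f): return pickle.load(open(f'pics/{f}.pkl','rb'))
def px2w(c,u,v,z):
    K=np.array(c['intrinsics'],float);R=np.array(c['R']);t=np.array(c['t'])
    d=np.array([(u-K[0,2])/K[0,0],(v-K[1,2])/K[1,1]]);s=d.copy()
    for _ in range(20): s=d/(1+c['k1']*(s@s))
    r=R.T@np.array([s[0],s[1],1]);o=-R.T@t
    return o+r*(z-o[2])/r[2]
def w2px(c,X):
    K=np.array(c['intrinsics'],float);p=np.array(c['R'])@np.array(X,float)+c['t'];s=p[:2]/p[2]
    s=s*(1+c['k1']*(s@s));return K[0,0]*s[0]+K[0,2],K[1,1]*s[1]+K[1,2]
E
python3 - <<'E'
from h import *
for n in('top','scene'):
    c=snap(n,n+'0'); im=cv2.resize(c['img'],(800,600),interpolation=3); cv2.imwrite(f'pics/{n}0b.png',im)
    print(n,np.round(c['intrinsics'],1).tolist(),c['k1'],np.round(c['R'],3).tolist(),np.round(c['t'],0).tolist())
print(get_obs())
E
```

```text
pics
top [[530.4, 0.0, 275.0], [0.0, 530.4, 205.9], [0.0, 0.0, 1.0]] -0.01740870291867831 [[-0.026, -1.0, -0.006], [-0.977, 0.027, -0.211], [0.211, 0.0, -0.977]] [75.0, 527.0, 1560.0]
scene [[398.9, 0.0, 284.4], [0.0, 398.9, 214.1], [0.0, 0.0, 1.0]] -0.09880801791502337 [[0.428, 0.904, 0.024], [0.489, -0.208, -0.847], [-0.76, 0.374, -0.531]] [-269.0, -108.0, 1698.0]
{'clock': 0.1, 'joint_pos': array([ 1.26499815e+00,  3.20196733e-01,  1.56551098e+00, -6.75198010e-06,
        1.25741704e+00, -2.00007372e-02]), 'qvel': array([-6.40291929e-04, -1.02540761e-03, -3.33719029e-03, -3.44166051e-04,
       -8.42996417e-05,  4.05872729e-04]), 'joint_torque': array([ 1.77680849e-04, -4.13327479e+01, -2.32509935e+01,  7.30875065e-02,
        4.20551549e-02, -6.75353022e-05]), 'eef_pos': array([161.97842669, 551.26795097, 221.24017372]), 'orientation': array([ 1.42411808e-01,  9.89807199e-01, -7.56429156e-04, -1.21069692e-04]), 'wrist_force': array([-0.06769049,  0.29795223, -0.70188988]), 'ft_torque': array([ 0.00324767,  0.03487319, -0.03200106]), 'grasp_force': 0.0, 'finger_gap': 91.264486134556}
```

View pics/top0b.png

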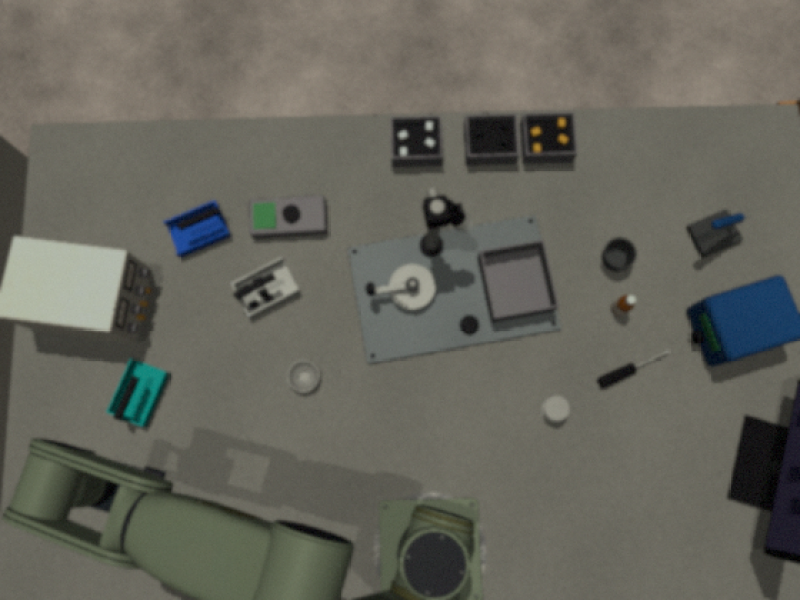

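View pics/scene0b.png

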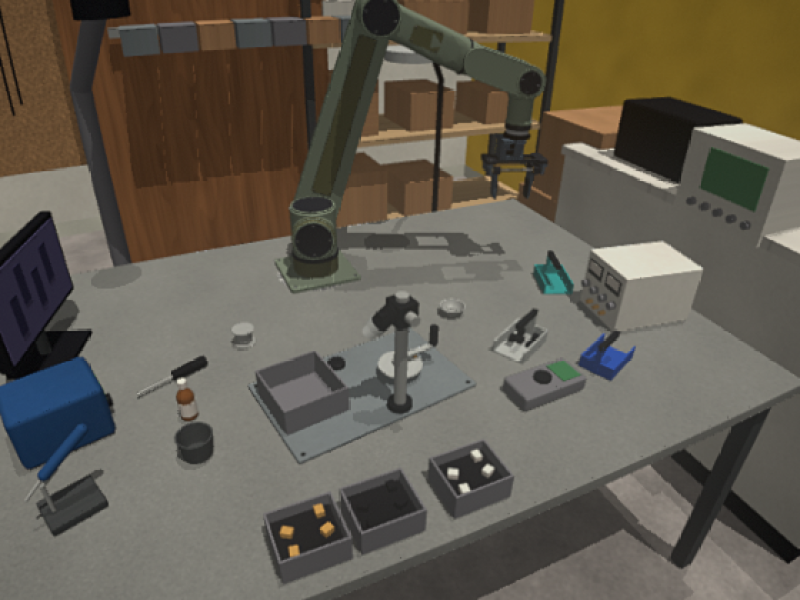

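Top view (800 px scale): the aluminium tray is at about (265,288), the tub at (517,282), the plate and pivot at (412,287), and the knob at (370,288). I'll enlarge these.

```bash
python3 - <<'E'
from h import *
def crop(f,x,y,w,h,s):
    im=load(f)['img'][y:y+h,x:x+w]; im=cv2.resize(im,(w*s,h*s),interpolation=cv2.INTER_CUBIC)
    for i in range(0,w,10): cv2.putText(im,str(x+i),(i*s,8),0,.3,(0,255,255)); cv2.line(im,(i*s,9),(i*s,13),(0,255,255))
    for i in range(0,h,10): cv2.putText(im,str(y+i),(0,i*s+4),0,.3,(0,255,0)); 
    return im
a=crop('top0',158,178,56,50,7)   # 392x350
b=crop('scene0',340,210,58,50,7)  # 406x350
c=crop('top0',240,125,160,60,5)[:, :800]
c2=crop('top0',240,128,160,128,5)
cv2.imwrite('pics/m1.png',np.hstack([a,b])); cv2.imwrite('pics/m2.png',cv2.resize(c2,(750,600)) if 0 else c2[:600])
E
```

```text
(no output)
```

View pics/m1.png

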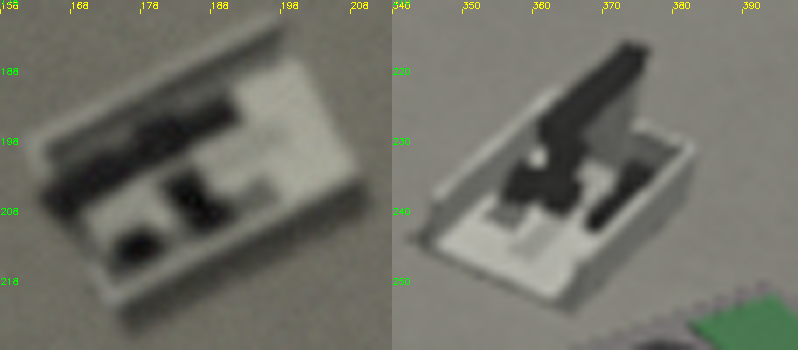

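View pics/m2.png

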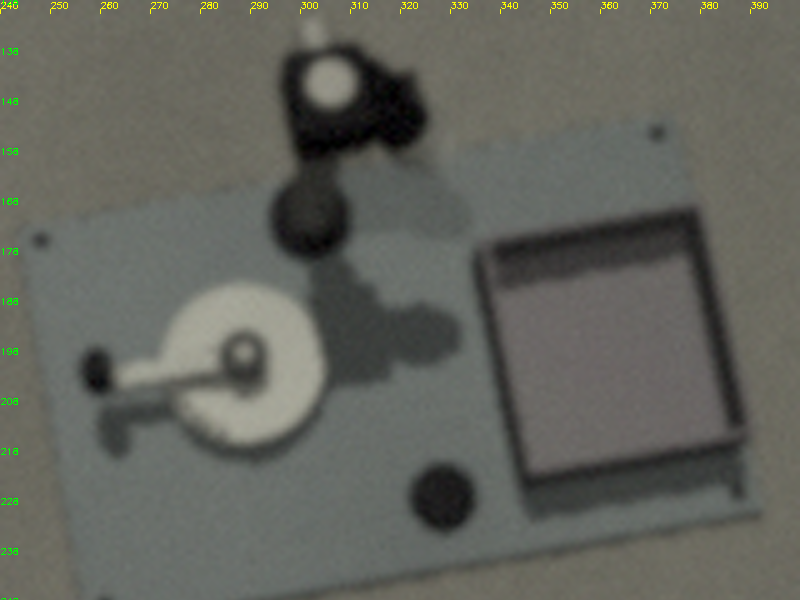

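The crops show the tray's bar running from px (163.7,206.3) at the neck to (192.3,193.4), with the spout to the lower right, facing the tub. The knob is at (259.6,200), the pivot at (288.8,200.6), the tub rim runs (336,177)–(379,170)–(388,215)–(346,224), and the lens head is around (321,147).

```bash
python3 - <<'E'
from h import *
c=load('top0');s=load('scene0')
P=lambda n,u,v,z,c=c: print(n,np.round(px2w(c,u,v,z)[:2],1).tolist())
P('neck end',163.7,206.3,77);P('bar front',192.3,193.4,77)
a=lambda x,y:(158+x/7,178+y/7)
P('spoutfloor A',*a(300,62),3);P('spoutfloor B',*a(352,170),3)
P('wallBack L',*a(30,150),32);P('wallBack R',*a(112,298),32);P('spout top R',*a(362,180),32);P('spout top L',*a(285,25),32)
b=lambda x,y:(240+x/5,128+y/5)
for n,p in dict(TL=(480,246),TR=(695,210),BR=(745,433),BL=(527,480)).items(): P('rim '+n,*b(*p),70)
P('knob top',*b(97,362),105)
for z in(20,40): P(f'plate {z}',*b(243.5,364),z)
P('hub60',*b(243,355),65)
P('col base',*b(311,217),10);P('col top',*b(330,82),290);P('lens~',*b(402,115),200);P('cap',*b(443,497),20)
# scene: column top (403,297)/800*560, lens tip (372,331), base (399,402)
f=.7
P('s col base',399*f,404*f,12,s);P('s coltop',403*f,297*f,280,s)
for z in(180,200,220): P(f's lens {z}',372*f,331*f,z,s)
P('s knob top',434*f,325*f,105,s)
for n,p in dict(L=(256,386),B=(316,353),R=(349,397),F=(293,430)).items(): P('s rim'+n,p[0]*f,p[1]*f,70,s)
b2=lambda x,y:(340+(x-392)/7,210+y/7)
P('s bar neck',*b2(635,45),77,s);P('s bar front',*b2(545,125),77,s)
E
```

```text
neck end [532.3, 396.3]
bar front [569.9, 310.3]
spoutfloor A [608.7, 295.0]
spoutfloor B [557.8, 271.4]
wallBack L [564.3, 410.8]
wallBack R [496.4, 373.4]
spout top R [546.6, 263.2]
spout top L [618.5, 297.6]
rim TL [610.4, -127.7]
rim TR [629.6, -260.6]
rim BR [489.6, -281.3]
rim BL [464.6, -148.5]
knob top [536.2, 106.7]
plate 20 [551.8, 17.8]
plate 40 [547.3, 18.3]
hub60 [547.3, 19.1]
col base [648.7, -28.5]
col top [643.6, -26.0]
lens~ [653.4, -71.8]
cap [464.2, -102.8]
s col base [650.2, -26.9]
s coltop [661.4, -29.2]
s lens 180 [605.4, -67.7]
s lens 200 [632.2, -78.7]
s lens 220 [659.1, -89.6]
s knob top [537.6, 109.3]
s rimL [545.8, -296.4]
s rimB [487.5, -151.5]
s rimR [650.7, -136.3]
s rimF [695.5, -262.4]
s bar neck [538.8, 391.9]
s bar front [580.6, 308.2]
```

Emit:
step_arm(rows=[[[0, 0, 0], 0.143, 0], [[0, 0, 0], 0.143, 0], [[0, 0, 0], 0.143, 0], [[0, 0, 0], 0.143, 0], [[0, 0, 0], 0.143, 0], [[0, 0, 0], 0.142, 0]], grip_force=20)

```text
clock: 0.7
eef_pos: [162.0, 551.4, 221.4]
orientation: [0.543, 0.84, -0.001, 0.0]
wrist_force: [0.7, -0.9, 0.5]
finger_gap: 91.0
grasp_force: 0.0
```

Emit:
step_arm(rows=[[[-0.035, 0.027, 0], 0, 0], [[-0.035, 0.027, 0], 0, 0], [[-0.035, 0.027, 0.007], 0, 0], [[-0.035, 0.027, 0.007], 0, 0], [[-0.035, 0.027, 0.007], 0, 0], [[-0.035, 0.027, 0.007], 0, 0], [[-0.035, 0.027, 0.007], 0, 0], [[-0.035, 0.027, 0.007], 0, 0], [[-0.035, 0.027, 0.007], 0, 0], [[-0.035, 0.027, 0.008], 0, 0]])

```text
clock: 1.7
eef_pos: [554.4, 344.1, 164.3]
orientation: [0.541, 0.841, -0.0, -0.0]
wrist_force: [0.6, 0.7, -0.2]
finger_gap: 91.1
grasp_force: 0.0
```

```bash
python3 - <<'E'
from h import *
from scipy.spatial.transform import Rotation as Ro
o=get_obs();print(o['clock'],o['eef_pos'].round(1),Ro.from_quat(o['orientation']).as_matrix().round(3).tolist())
w=snap('wrist','w1')['img']
def box(cx,cy,yaw,x0,x1,y0,y1,z0,z1):
    a=np.deg2rad(yaw);R=np.array([[np.cos(a),-np.sin(a)],[np.sin(a),np.cos(a)]])
    return [[np.r_[[cx,cy]+R@[x,y],z] for x,y in((x0,y0),(x1,y0),(x1,y1),(x0,y1))] for z in(z0,z1)]
def draw(im,c,B,col,off,s):
    for P in B:
        p=np.array([w2px(c,X) for X in P]);cv2.polylines(im,[np.int32((p-off)*s)],True,col,1,cv2.LINE_AA)
def cyl(x,y,r,z): return [[(x+r*np.cos(t),y+r*np.sin(t),z) for t in np.linspace(0,6.2,25)]]
out=[]
for f,off,wh in(('top0',(240,125),(160,115)),('scene0',(170,190),(180,130))):
    c=load(f);s=400/wh[0];x,y=off
    im=cv2.resize(c['img'][y:y+wh[1],x:x+wh[0]],None,fx=s,fy=s,interpolation=2)
    draw(im,c,box(548.6,-204.5,8.1,-71,71,-66,66,14,70),(0,255,0),np.array(off),s)
    for q in(cyl(650,-28,13,280),cyl(655,-92,20,190),cyl(537,108,10,105),cyl(548,18.5,50,30)): draw(im,c,q,(0,0,255),np.array(off),s)
    out.append(cv2.resize(im,(400,288)))
c=load('w1'); draw(w,c,box(555+3.3,345-7.3,114.5,-62,62,-42,42,0,32),(0,255,0),0,1);draw(w,c,box(555,345,114.5,-38,56,-7,7,61,77),(0,0,255),0,1)
out2=cv2.resize(w,(400,300));c=load('top0')
t=cv2.resize(c['img'][175:229,150:222],(400,300),interpolation=2)
draw(t,c,box(558.3,337.7,114.5,-62,62,-42,42,0,32),(0,255,0),np.array((150,175)),400/72);draw(t,c,box(555,345,114.5,-38,56,-7,7,61,77),(0,0,255),np.array((150,175)),400/72)
cv2.imwrite('pics/m3.png',np.vstack([np.hstack(out),np.hstack([out2,t])]))
E
```

```text
1.7 [554.4 344.1 164.3] [[-0.415, 0.91, -0.001], [0.91, 0.415, -0.0], [0.0, -0.001, -1.0]]
```

View pics/m3.png

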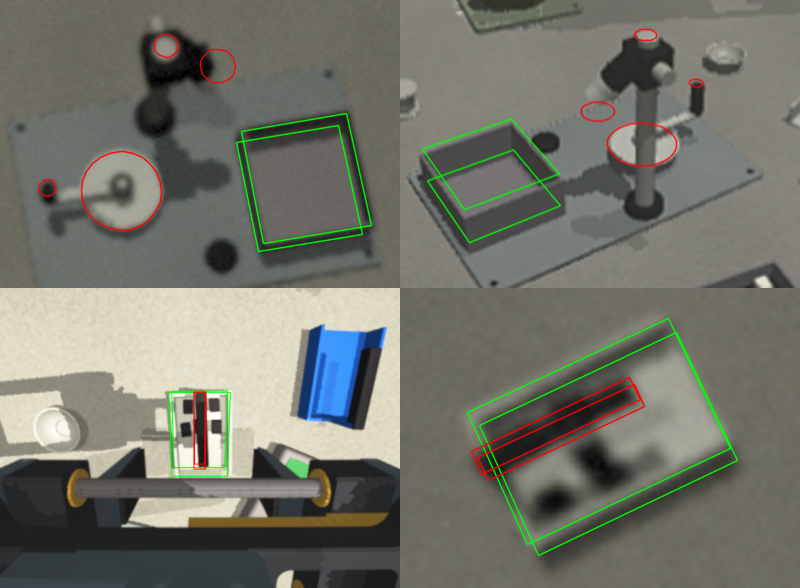

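The overlays match: tray and bar fit to about 2 mm (the wrist view shows five relays beside the bar), and the tub rim, knob and plate fit too. The lens sits a bit higher and further left than I drew it. Next I grasp.

Emit:
step_arm(rows=[[[0, 0, 0.035], 0, 0], [[0, 0, 0.035], 0, 0], [[0, 0, 0.025], 0, 0], [[0, 0, 0.011], 0, 0], [[0, 0, 0], 0, 1], [[0, 0, 0], 0, 1], [[0, 0, 0], 0, 1], [[0, 0, 0], 0, 1], [[0, 0, 0], 0, 1], [[0, 0, 0], 0, 1]], grip_force=40)

```text
clock: 2.75
eef_pos: [553.2, 345.5, 59.6]
orientation: [0.541, 0.841, 0.0, 0.0]
wrist_force: [-0.0, 0.5, -0.3]
finger_gap: 46.1
grasp_force: 0.0
```

Emit:
step_arm(rows=[[[0, 0, 0], 0, 1], [[0, 0, 0], 0, 1], [[0, 0, 0], 0, 1], [[0, 0, 0], 0, 1], [[0, 0, -0.01], 0, 1], [[0, 0, -0.02], 0, 1], [[0, 0, 0], 0, 1]])

```text
clock: 3.45
eef_pos: [554.5, 346.2, 91.7]
orientation: [0.541, 0.841, 0.002, 0.001]
wrist_force: [0.8, 0.3, -2.7]
finger_gap: 13.5
grasp_force: 40.0
```

Emit:
step_arm(rows=[[[0, 0, -0.035], 0, 1], [[0, 0, -0.04], 0, 1], [[0, 0, -0.035], 0, 1], [[-0.031, -0.0306, 0], 0, 1], [[-0.031, -0.0306, 0], 0, 1], [[-0.031, -0.0306, 0], 0, 1], [[-0.031, -0.0306, 0], 0, 1], [[-0.031, -0.0306, 0], 0, 1], [[-0.031, -0.0306, 0], 0, 1], [[-0.031, -0.0306, 0], 0, 1]])

```text
clock: 4.45
eef_pos: [446.9, 57.5, 198.5]
orientation: [0.541, 0.841, -0.0, -0.0]
wrist_force: [1.5, -0.6, -2.3]
finger_gap: 13.6
grasp_force: 40.0
```

Emit:
step_arm(rows=[[[0, 0, 0], 0.143, 1], [[0, 0, 0], 0.143, 1], [[-0.0425, 0.0075, 0], 0, 1], [[-0.0425, 0.0075, 0], 0, 1], [[-0.0425, 0.0075, 0], 0, 1], [[-0.0425, 0.0075, 0], 0, 1], [[-0.0425, 0.0075, 0], 0, 1], [[-0.0425, 0.0075, 0], 0, 1], [[0, 0, 0], 0, 1]])

```text
clock: 5.35
eef_pos: [530.1, -191.8, 198.0]
orientation: [0.657, 0.754, -0.001, 0.001]
wrist_force: [-0.8, 0.5, -2.6]
finger_gap: 13.8
grasp_force: 40.0
```

```bash
cat >> h.py <<'E'
from scipy.spatial.transform import Rotation as Ro
def goto(x,y,z,yaw_tool_x=None):
    "delta in tool axes (mm) from the present TCP"
    o=get_obs();M=Ro.from_quat(o['orientation']).as_matrix()
    d=M.T@(np.array([x,y,z])-o['eef_pos']);print('t',o['clock'],'tcp',o['eef_pos'].round(1),'xyaw',np.degrees(np.arctan2(M[1,0],M[0,0])).round(1),'tool delta',d.round(1),'F',o['wrist_force'].round(1))
    return d
E
python3 - <<'E'
from h import *
goto(530.8,-185.8,128)
c=snap('wrist','w2');s=snap('scene','s2')
cv2.imwrite('pics/m4.png',np.hstack([cv2.resize(c['img'],(400,300)),cv2.resize(s['img'][160:340,150:390],(400,300),interpolation=2)]))
E
```

```text
t 5.35 tcp [ 530.1 -191.8  198. ] xyaw 97.9 tool delta [ 6.1  1.5 70. ] F [-0.8  0.5 -2.6]
```

View pics/m4.png

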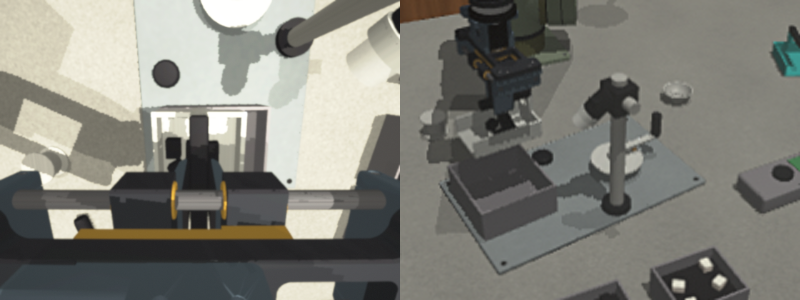

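The tray is level, its back over the near (+y) tub wall and its spout over the tub. I'll lower it onto the rim with a softer grip so that it pivots.

Emit:
step_arm(rows=[[[0.006, 0.0015, 0.03], 0, 1], [[0, 0, 0.03], 0, 1], [[0, 0, 0.007], 0, 1], [[0, 0, 0.003], 0, 1], [[-0.002, 0, 0.004], 0, 1], [[-0.004, 0, 0.004], 0, 1], [[-0.005, 0, 0.004], 0, 1], [[-0.005, 0, 0.003], 0, 1], [[0, 0, 0], 0, 1]], grip_force=12)

```text
clock: 6.35
eef_pos: [532.6, -197.9, 114.0]
orientation: [0.656, 0.755, 0.0, 0.001]
wrist_force: [0.3, -2.5, 0.3]
finger_gap: 14.2
grasp_force: 12.0
```

```bash
python3 - <<'E'
from h import *
goto(530.8,-185.8,128);print(get_obs()['finger_gap'],get_obs()['grasp_force'])
c=snap('wrist','w3');s=snap('scene','s3')
cv2.imwrite('pics/m5.png',np.hstack([cv2.resize(c['img'],(400,300)),cv2.resize(s['img'][200:320,160:320],(400,300),interpolation=2)]))
E
```

```text
t 6.35 tcp [ 532.6 -197.9  114. ] xyaw 98.1 tool delta [ 12.3  -0.1 -14. ] F [ 0.3 -2.5  0.3]
14.247946459558683 12.000280916690826
```

View pics/m5.png

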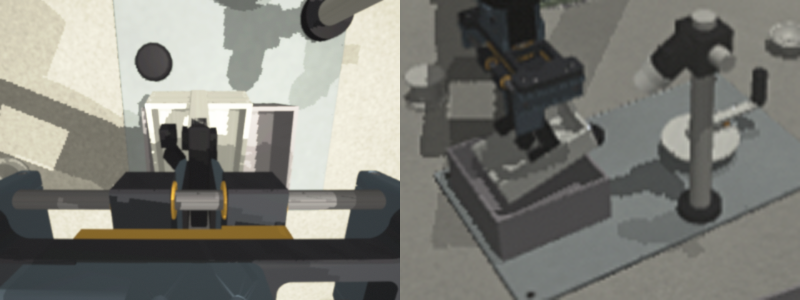

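The tray has pivoted about 17° on the rim, with the spout inside the tub. I'll push it forward so the spout tip catches the far wall and the tray tilts further.

Emit:
step_arm(rows=[[[-0.01, 0, -0.002], 0, 1], [[-0.01, 0, -0.002], 0, 1], [[-0.01, 0, -0.002], 0, 1], [[-0.01, 0, -0.002], 0, 1], [[-0.01, 0, -0.002], 0, 1]])

```text
clock: 6.95
eef_pos: [538.1, -244.3, 125.2]
orientation: [0.656, 0.755, 0.002, -0.003]
wrist_force: [-3.3, 8.5, 8.9]
finger_gap: 13.8
grasp_force: 12.0
```

Emit:
step_arm(rows=[[[-0.01, 0, -0.002], 0, 1], [[-0.01, 0, -0.002], 0, 1], [[-0.01, 0, -0.002], 0, 1], [[0, 0, 0], 0, 1]])

```text
clock: 7.35
eef_pos: [543.2, -277.3, 130.2]
orientation: [0.656, 0.755, -0.0, 0.0]
wrist_force: [-1.3, 0.9, 1.2]
finger_gap: 13.7
grasp_force: 12.0
```

```bash
python3 - <<'E'
from h import *
goto(530.8,-185.8,128);print(get_obs()['finger_gap'],get_obs()['grasp_force'])
c=snap('wrist','w4');s=snap('scene','s4')
cv2.imwrite('pics/m6.png',np.hstack([cv2.resize(c['img'],(400,300)),cv2.resize(s['img'][200:320,160:320],(400,300),interpolation=2)]))
E
```

```text
t 7.35 tcp [ 543.2 -277.3  130.2] xyaw 98.1 tool delta [92.3  0.6  2.2] F [-1.3  0.9  1.2]
13.73413772945539 11.999069452285767
```

View pics/m6.png

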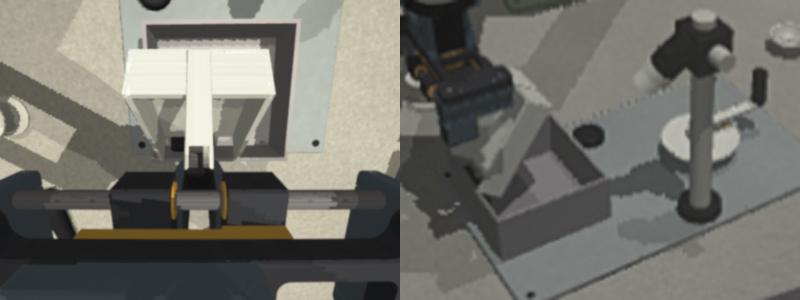

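The tray is tilted about 50° with its mouth at the far wall and the relays sliding down. I'll firm up the grip, back off and let it empty.

Emit:
step_arm(rows=[[[0, 0, 0], 0, 1], [[0, 0, 0], 0, 1], [[0.005, 0, 0], 0, 1], [[0.01, 0, 0], 0, 1], [[0.01, 0, 0], 0, 1], [[0.01, 0, 0], 0, 1], [[0.01, 0, 0], 0, 1], [[0, 0, 0], 0, 1], [[0, 0, 0], 0, 1], [[0, 0, 0], 0, 1]], grip_force=50)

```text
clock: 8.45
eef_pos: [536.9, -231.7, 130.0]
orientation: [0.655, 0.755, -0.0, 0.0]
wrist_force: [0.4, -0.5, -2.0]
finger_gap: 13.7
grasp_force: 50.0
```

Emit:
step_arm(rows=[[[0, 0, 0], 0, 1], [[0, 0, 0], 0, 1], [[0, 0, 0], 0, 1], [[0, 0, 0], 0, 1], [[0, 0, 0], 0, 1], [[0, 0, 0], 0, 1], [[0, 0, 0], 0, 1], [[0, 0, 0], 0, 1], [[0, 0, -0.01], 0, 1], [[0, 0, -0.01], 0, 1]])

```text
clock: 9.45
eef_pos: [536.7, -231.4, 150.6]
orientation: [0.655, 0.755, 0.0, -0.0]
wrist_force: [0.5, -0.3, -1.7]
finger_gap: 13.8
grasp_force: 50.0
```

```bash
python3 - <<'E'
from h import *
goto(530.8,-185.8,128);print(get_obs()['finger_gap'],get_obs()['grasp_force'])
c=snap('wrist','w5');s=snap('scene','s5');t=snap('top','t5')
cv2.imwrite('pics/m7.png',np.hstack([cv2.resize(c['img'][:260,90:470],(438,300)),cv2.resize(s['img'][210:310,180:300],(360,300),interpolation=2)]))
E
```

```text
t 9.45 tcp [ 536.7 -231.4  150.6] xyaw 98.1 tool delta [46.   0.6 22.6] F [ 0.5 -0.3 -1.7]
13.778309708897776 49.99927997589111
```

View pics/m7.png

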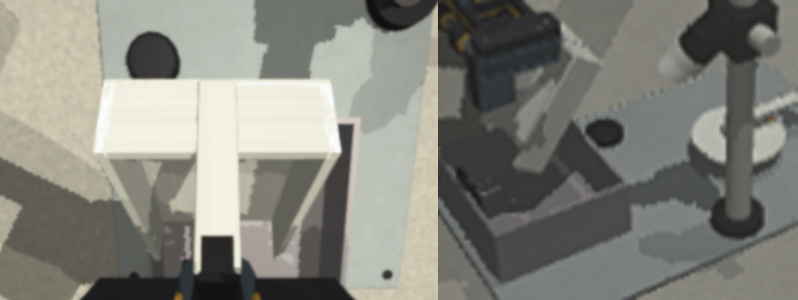

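The tray looks empty (the measured weight has dropped). I'll right it by dragging its underside back over the +y rim with a light grip.

Emit:
step_arm(rows=[[[0.025, 0, 0], 0, 1], [[0.025, 0, 0], 0, 1], [[0, 0, 0.01], 0, 1], [[0, 0, 0.01], 0, 1], [[0.01, 0, 0], 0, 1], [[0.01, 0, 0], 0, 1], [[0.01, 0, 0], 0, 1], [[0.01, 0, 0], 0, 1]], grip_force=10)

```text
clock: 10.4
eef_pos: [524.3, -142.0, 130.8]
orientation: [0.655, 0.755, 0.0, 0.001]
wrist_force: [-0.3, -0.2, 2.5]
finger_gap: 13.8
grasp_force: 10.0
```

Emit:
step_arm(rows=[[[0.01, 0, 0], 0, 1], [[0.01, 0, 0], 0, 1], [[0.01, 0, 0], 0, 1], [[0, 0, 0], 0, 1]])

```text
clock: 10.8
eef_pos: [519.2, -111.0, 129.6]
orientation: [0.655, 0.756, 0.0, -0.001]
wrist_force: [0.7, -0.6, -1.4]
finger_gap: 14.1
grasp_force: 10.0
```

```bash
python3 - <<'E'
from h import *
goto(520,-111,131);print(get_obs()['finger_gap'],get_obs()['grasp_force'])
c=snap('wrist','w6');s=snap('scene','s6');t=snap('top','t6')
E
```

```text
t 10.8 tcp [ 519.2 -111.   129.6] xyaw 98.2 tool delta [-0.1  0.8 -1.4] F [ 0.7 -0.6 -1.4]
14.115540880583502 10.000010579824448
```

Emit:
step_arm(rows=[[[0, 0, -0.015], 0, 1], [[0, 0, -0.025], 0, 1], [[0, 0, -0.025], 0, 1], [[0.036, -0.009, 0], 0, 1], [[0.036, -0.009, 0], 0, 1], [[0.036, -0.009, 0], 0, 1], [[0.036, -0.009, 0], 0, 1], [[0.036, -0.009, 0], 0, 1], [[0, 0, 0], -0.143, 1], [[0, 0, 0], -0.143, 1]], grip_force=40)

```text
clock: 11.95
eef_pos: [449.2, 60.0, 194.9]
orientation: [0.538, 0.843, -0.0, -0.0]
wrist_force: [0.1, -0.3, -1.7]
finger_gap: 13.7
grasp_force: 40.0
```

Emit:
step_arm(rows=[[[0.031, 0.0306, 0], 0, 1], [[0.031, 0.0306, 0], 0, 1], [[0.031, 0.0306, 0], 0, 1], [[0.031, 0.0306, 0], 0, 1], [[0.031, 0.0306, 0], 0, 1], [[0.031, 0.0306, 0], 0, 1], [[0.031, 0.0306, 0], 0, 1], [[0, 0, 0.04], 0, 1], [[0, 0, 0.04], 0, 1], [[0, 0, 0.02], 0, 1]])

```text
clock: 12.95
eef_pos: [552.6, 344.4, 90.4]
orientation: [0.541, 0.841, -0.003, -0.002]
wrist_force: [-0.1, -0.4, -1.4]
finger_gap: 14.2
grasp_force: 40.0
```

Emit:
step_arm(rows=[[[0, 0, 0.006], 0, 1], [[0, 0, 0.006], 0, 1], [[0, 0, 0.006], 0, 1], [[0, 0, 0.006], 0, 1], [[0, 0, 0.006], 0, 1], [[0, 0, 0.003], 0, 1], [[0, 0, 0.002], 0, 1], [[0, 0, 0], 0, 1]], grip_force=8)

```text
clock: 13.75
eef_pos: [554.7, 345.8, 60.2]
orientation: [0.541, 0.841, 0.0, 0.0]
wrist_force: [-0.0, 0.5, -1.9]
finger_gap: 14.2
grasp_force: 8.0
```

Emit:
step_arm(rows=[[[0, 0, 0.002], 0, 1], [[0, 0, 0.002], 0, 1], [[0, 0, 0], 0, 1]])

```text
clock: 14.05
eef_pos: [554.6, 345.6, 55.9]
orientation: [0.541, 0.841, 0.0, 0.0]
wrist_force: [-0.4, 0.0, -0.6]
finger_gap: 14.0
grasp_force: 8.0
```

Emit:
step_arm(rows=[[[0, 0, 0.002], 0, 1], [[0, 0, 0.002], 0, 1], [[0, 0, 0], 0, 1]])

```text
clock: 14.35
eef_pos: [554.7, 345.7, 52.7]
orientation: [0.541, 0.841, 0.0, 0.0]
wrist_force: [-0.4, -0.2, 4.9]
finger_gap: 13.9
grasp_force: 8.0
```

Emit:
step_arm(rows=[[[0, 0, 0], 0, 0.6], [[0, 0, 0], 0, 0.6], [[0, 0, 0], 0, 0.6], [[0, 0, 0], 0, 0.6], [[0, 0, -0.02], 0, 0.6], [[0, 0, -0.03], 0, 0.6], [[0, 0, -0.04], 0, 0.6], [[0, 0, -0.04], 0, 0.6], [[0, 0, 0], 0, 0.6]])

```text
clock: 15.25
eef_pos: [557.4, 347.3, 188.7]
orientation: [0.541, 0.841, 0.006, 0.003]
wrist_force: [-0.6, -0.0, 0.3]
finger_gap: 36.6
grasp_force: 0.0
```

```bash
python3 - <<'E'
from h import *
goto(537,108,200)
w=snap('wrist','w7');s=snap('scene','s7');t=snap('top','t7')
R=lambda im,w,h:cv2.resize(im,(w,h),interpolation=2)
tub=t['img'][160:228,330:398];tr=t['img'][176:230,150:222]
a=np.hstack([R(tub,300,300),R(s['img'][220:310,175:310],500,300)])
b=np.hstack([R(w['img'],400,300),R(tr,400,300)])
cv2.imwrite('pics/m8.png',np.vstack([a,b]))
E
```

```text
t 15.25 tcp [557.4 347.3 188.7] xyaw 114.5 tool delta [-209.2 -117.8  -13.1] F [-0.6 -0.   0.3]
```

View pics/m8.png

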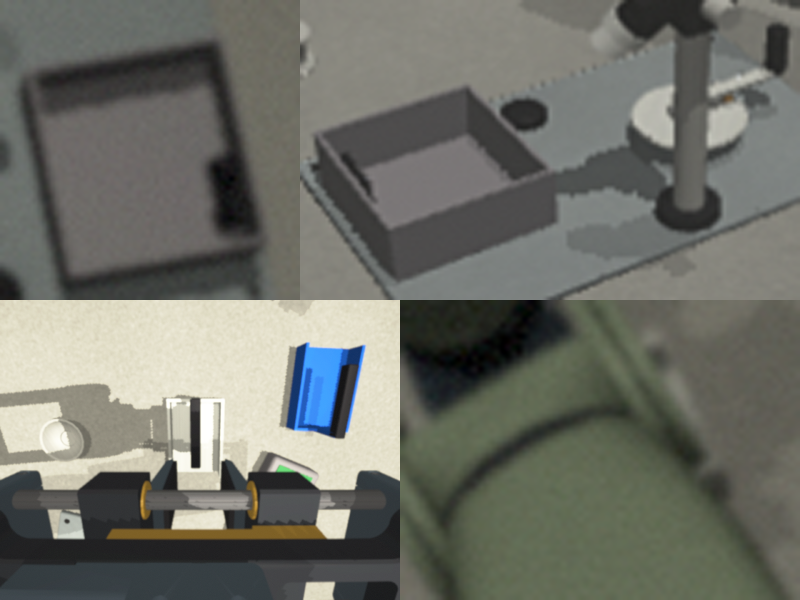

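All five relays lie in the tub, stacked along its -y wall (tub crop, around (232,190)). The tray stands empty and upright at its old spot. Next is the lever: pinch the knob with the jaws along the tangent.

Emit:
step_arm(rows=[[[0, 0, 0], 0.104, 0], [[0, 0, 0], 0.104, 0], [[0, 0, 0], 0.103, 0], [[-0.0392, -0.008, 0], 0, 0], [[-0.0392, -0.008, 0], 0, 0], [[-0.0392, -0.008, 0], 0, 0], [[-0.0392, -0.008, 0], 0, 0], [[-0.0392, -0.008, 0], 0, 0], [[-0.0392, -0.008, 0], 0, 0], [[0, 0, 0], 0, 0]], grip_force=20)

```text
clock: 16.4
eef_pos: [532.4, 102.2, 180.1]
orientation: [0.666, 0.746, -0.002, -0.001]
wrist_force: [-0.4, 1.1, -0.2]
finger_gap: 91.3
grasp_force: 0.0
```

```bash
python3 - <<'E'
from h import *
goto(537,108,79)
# knob check: dark blob near prediction, top & scene from fresh t7/s7
for f in('top0','s7'):
    c=load(f);u,v=w2px(c,(537,108,95));g=cv2.cvtColor(c['img'],6);p=g[int(v)-10:int(v)+11,int(u)-10:int(u)+11]
    m=(p<55);l=cv2.connectedComponentsWithStats(m.astype(np.uint8));k=l[1][10,10]
    print(f,(u,v),k,l[2][k],l[3][k]+[int(u)-10,int(v)-10])
    cx,cy=l[3][k]+[int(u)-10,int(v)-10]; print(px2w(c,cx,cy,84).round(1))
E
```

```text
t 16.4 tcp [532.4 102.2 180.1] xyaw 96.5 tool delta [  5.4   5.7 101.1] F [-0.4  1.1 -0.2]
top0 (np.float64(259.0887209520403), np.float64(200.90162945896623)) 1 [ 8  9  5  8 33] [259.03030303 202.39393939]
[534.9 108.6  84. ]
s7 (np.float64(303.18908574487614), np.float64(230.07371904446995)) 1 [ 8  8  6 13 66] [303.12121212 233.95454545]
[542.4 105.5  84. ]
```

Emit:
step_arm(rows=[[[0.005, 0.006, 0.03], 0, 0], [[0, 0, 0.035], 0, 0], [[0, 0, 0.025], 0, 0], [[0, 0, 0.011], 0, 0], [[0, 0, 0], 0, 0.5], [[0, 0, 0], 0, 0.6], [[0, 0, 0], 0, 0.7], [[0, 0, 0], 0, 0.75], [[0, 0, 0], 0, 0.75]], grip_force=10)

```text
clock: 17.3
eef_pos: [540.1, 112.1, 81.8]
orientation: [0.665, 0.747, 0.001, 0.001]
wrist_force: [-0.4, 0.2, -0.2]
finger_gap: 53.9
grasp_force: 0.0
```

Emit:
step_arm(rows=[[[0, 0, 0], 0, 1], [[0, 0, 0], 0, 1], [[0, 0, 0], 0, 1], [[0, 0, 0], 0, 1]])

```text
clock: 17.7
eef_pos: [538.5, 111.9, 80.8]
orientation: [0.665, 0.747, -0.001, -0.001]
wrist_force: [-7.5, -0.9, 5.6]
finger_gap: 22.2
grasp_force: 3.8
```

Emit:
step_arm(rows=[[[0, 0, 0], 0, 1], [[0, 0, 0], 0, 1], [[0, 0, 0], 0, 1]], grip_force=40)

```text
clock: 18.0
eef_pos: [537.3, 111.7, 80.8]
orientation: [0.665, 0.747, -0.002, -0.002]
wrist_force: [-6.6, -0.7, 3.9]
finger_gap: 19.1
grasp_force: 40.0
```

```bash
python3 - <<'E'
from h import *
o=get_obs();goto(537,108,79);print({k:o[k] for k in('finger_gap','grasp_force','wrist_force','ft_torque')})
E
```

```text
t 18.0 tcp [537.3 111.7  80.8] xyaw 96.7 tool delta [-3.7 -0.7  1.8] F [-6.6 -0.7  3.9]
{'finger_gap': 19.12970682679897, 'grasp_force': 39.9928343296051, 'wrist_force': array([-6.58421909, -0.74385241,  3.85713512]), 'ft_torque': array([-0.1437461 ,  0.93168618, -0.06378108])}
```

The knob is held (gap 19 mm, 40 N). I'll turn about the pivot in 0.03 rad steps and watch the force.

Emit:
step_arm(rows=[[[0, -0.0028, 0], -0.03, 1], [[0, 0, 0], 0, 1]])

```text
clock: 18.2
eef_pos: [536.6, 111.6, 80.8]
orientation: [0.653, 0.757, 0.0, -0.0]
wrist_force: [0.4, 0.1, 0.1]
finger_gap: 19.6
grasp_force: 40.0
```

Emit:
step_arm(rows=[[[0, -0.0028, 0], -0.03, 1], [[0, 0, 0], 0, 1]])

```text
clock: 18.4
eef_pos: [533.8, 111.2, 80.8]
orientation: [0.642, 0.767, -0.0, -0.0]
wrist_force: [-0.6, -0.3, -0.4]
finger_gap: 19.2
grasp_force: 40.0
```

Emit:
step_arm(rows=[[[0, -0.0028, 0], -0.03, 1], [[0, 0, 0], 0, 1]])

```text
clock: 18.6
eef_pos: [531.1, 110.6, 80.8]
orientation: [0.63, 0.777, -0.0, -0.0]
wrist_force: [0.3, -0.5, -1.8]
finger_gap: 19.2
grasp_force: 40.0
```

Emit:
step_arm(rows=[[[0, -0.0028, 0], -0.03, 1], [[0, 0, 0], 0, 1]])

```text
clock: 18.8
eef_pos: [528.4, 110.0, 80.8]
orientation: [0.619, 0.786, -0.0, 0.0]
wrist_force: [0.0, -0.8, -3.2]
finger_gap: 19.5
grasp_force: 40.0
```

Emit:
step_arm(rows=[[[0, -0.0028, 0], -0.03, 1], [[0, 0, 0], 0, 1]])

```text
clock: 19.0
eef_pos: [526.0, 109.3, 80.8]
orientation: [0.607, 0.795, -0.0, 0.0]
wrist_force: [1.1, -1.6, -2.8]
finger_gap: 19.5
grasp_force: 40.0
```

Emit:
step_arm(rows=[[[0, -0.0028, 0], -0.03, 1], [[0, 0, 0], 0, 1]])

```text
clock: 19.2
eef_pos: [524.2, 108.9, 80.9]
orientation: [0.595, 0.804, 0.001, 0.001]
wrist_force: [3.0, -1.4, -4.5]
finger_gap: 19.1
grasp_force: 40.0
```

Emit:
step_arm(rows=[[[0, -0.0028, 0], -0.03, 1], [[0, 0, 0], 0, 1]])

```text
clock: 19.4
eef_pos: [521.7, 108.3, 81.0]
orientation: [0.583, 0.813, 0.001, 0.001]
wrist_force: [4.1, -0.6, -4.0]
finger_gap: 19.0
grasp_force: 40.0
```

Emit:
step_arm(rows=[[[0, -0.0028, 0], -0.03, 1], [[0, 0, 0], 0, 1]])

```text
clock: 19.6
eef_pos: [518.7, 107.3, 81.0]
orientation: [0.57, 0.821, 0.001, 0.001]
wrist_force: [4.0, -0.7, -5.5]
finger_gap: 19.2
grasp_force: 40.0
```

Emit:
step_arm(rows=[[[0, -0.0028, 0], -0.03, 1], [[0, 0, 0], 0, 1]])

```text
clock: 19.8
eef_pos: [515.7, 106.1, 80.9]
orientation: [0.558, 0.83, 0.0, 0.0]
wrist_force: [3.3, -0.4, -5.5]
finger_gap: 19.1
grasp_force: 40.0
```

Emit:
step_arm(rows=[[[0, -0.0028, 0], -0.03, 1], [[0, 0, 0], 0, 1]])

```text
clock: 20.0
eef_pos: [512.7, 104.8, 80.9]
orientation: [0.545, 0.838, -0.0, 0.0]
wrist_force: [3.6, -2.3, -3.6]
finger_gap: 19.0
grasp_force: 40.0
```

Emit:
step_arm(rows=[[[0, -0.0028, 0], -0.03, 1], [[0, 0, 0], 0, 1]])

```text
clock: 20.2
eef_pos: [510.2, 103.6, 80.9]
orientation: [0.533, 0.846, -0.0, 0.0]
wrist_force: [3.6, -2.1, -4.9]
finger_gap: 19.3
grasp_force: 40.0
```

```bash
python3 - <<'E'
from h import *
goto(537,108,79)
c=snap('scene','s8')
# predicted lever arm pixels (z=55, r 50..85) for several lever angles, compare to image brightness
im=cv2.cvtColor(c['img'],6).astype(int); im0=cv2.cvtColor(load('s7')['img'],6).astype(int)
P=np.array([547.5,18.7])
for d in range(-12,40,3):
    a=np.deg2rad(96.7+d); q=[]
    for r in(60,66,72,78):
        u,v=w2px(c,np.r_[P+r*np.array([np.cos(a),np.sin(a)]),59]);q.append((im0[int(round(v)),int(round(u))],im[int(round(v)),int(round(u))]))
    print(d,[x[0] for x in q],[x[1] for x in q])
E
```

```text
t 20.2 tcp [510.2 103.6  80.9] xyaw 115.6 tool delta [-7.7 26.1  1.9] F [ 3.6 -2.1 -4.9]
-12 [np.int64(151), np.int64(110), np.int64(139), np.int64(117)] [np.int64(77), np.int64(114), np.int64(99), np.int64(78)]
-9 [np.int64(188), np.int64(168), np.int64(139), np.int64(142)] [np.int64(73), np.int64(84), np.int64(99), np.int64(78)]
-6 [np.int64(188), np.int64(185), np.int64(174), np.int64(142)] [np.int64(73), np.int64(78), np.int64(78), np.int64(78)]
-3 [np.int64(167), np.int64(185), np.int64(159), np.int64(152)] [np.int64(75), np.int64(78), np.int64(75), np.int64(79)]
0 [np.int64(167), np.int64(169), np.int64(179), np.int64(103)] [np.int64(75), np.int64(78), np.int64(77), np.int64(99)]
3 [np.int64(117), np.int64(152), np.int64(138), np.int64(124)] [np.int64(122), np.int64(78), np.int64(80), np.int64(81)]
6 [np.int64(117), np.int64(126), np.int64(138), np.int64(111)] [np.int64(122), np.int64(92), np.int64(80), np.int64(78)]
9 [np.int64(123), np.int64(126), np.int64(123), np.int64(109)] [np.int64(147), np.int64(92), np.int64(97), np.int64(61)]
12 [np.int64(126), np.int64(128), np.int64
[... 471 characters left out ...]
64(128), np.int64(115), np.int64(109)] [np.int64(90), np.int64(72), np.int64(85), np.int64(127)]
27 [np.int64(127), np.int64(126), np.int64(108), np.int64(108)] [np.int64(76), np.int64(76), np.int64(83), np.int64(83)]
30 [np.int64(127), np.int64(128), np.int64(115), np.int64(109)] [np.int64(77), np.int64(77), np.int64(76), np.int64(75)]
33 [np.int64(129), np.int64(127), np.int64(117), np.int64(109)] [np.int64(78), np.int64(78), np.int64(77), np.int64(76)]
36 [np.int64(129), np.int64(117), np.int64(117), np.int64(109)] [np.int64(76), np.int64(76), np.int64(76), np.int64(76)]
39 [np.int64(94), np.int64(127), np.int64(115), np.int64(110)] [np.int64(73), np.int64(77), np.int64(77), np.int64(77)]
```

Emit:
step_arm(rows=[[[0, -0.0028, 0], -0.03, 1], [[0, 0, 0], 0, 1]])

```text
clock: 20.45
eef_pos: [508.3, 102.7, 81.0]
orientation: [0.52, 0.854, 0.0, 0.001]
wrist_force: [4.8, -0.8, -6.8]
finger_gap: 19.1
grasp_force: 40.0
```

Emit:
step_arm(rows=[[[0, -0.0028, 0], -0.03, 1], [[0, 0, 0], 0, 1]])

```text
clock: 20.65
eef_pos: [506.4, 101.7, 81.0]
orientation: [0.508, 0.862, 0.001, 0.001]
wrist_force: [6.8, -1.2, -7.9]
finger_gap: 18.9
grasp_force: 40.0
```

Emit:
step_arm(rows=[[[0, -0.0028, 0], -0.03, 1], [[0, 0, 0], 0, 1]])

```text
clock: 20.85
eef_pos: [503.8, 100.2, 81.0]
orientation: [0.495, 0.869, 0.001, 0.001]
wrist_force: [6.6, -1.5, -7.5]
finger_gap: 19.3
grasp_force: 40.0
```

Emit:
step_arm(rows=[[[0, -0.0028, 0], -0.03, 1], [[0, 0, 0], 0, 1]])

```text
clock: 21.05
eef_pos: [501.2, 98.6, 80.9]
orientation: [0.481, 0.876, 0.0, 0.001]
wrist_force: [6.4, -1.0, -6.2]
finger_gap: 19.0
grasp_force: 40.0
```

Emit:
step_arm(rows=[[[0, -0.0028, 0], -0.03, 1], [[0, 0, 0], 0, 1]])

```text
clock: 21.25
eef_pos: [498.7, 97.0, 81.0]
orientation: [0.468, 0.884, 0.0, 0.001]
wrist_force: [4.2, -1.3, -6.3]
finger_gap: 19.0
grasp_force: 40.0
```

Emit:
step_arm(rows=[[[0, -0.0028, 0], -0.03, 1], [[0, 0, 0], 0, 1]])

```text
clock: 21.45
eef_pos: [496.1, 95.2, 80.9]
orientation: [0.455, 0.891, -0.0, 0.001]
wrist_force: [3.2, -3.2, -5.6]
finger_gap: 19.0
grasp_force: 40.0
```

```bash
python3 - <<'E'
from h import *
goto(537,108,79);o=get_obs();print(o['ft_torque'],o['joint_torque'].round(2),o['joint_pos'].round(3))
c=snap('scene','s9')
E
```

```text
t 21.45 tcp [496.1  95.2  80.9] xyaw 125.9 tool delta [-13.6  40.6   2. ] F [ 3.2 -3.2 -5.6]
[-0.50102194 -0.59113511  0.07527717] [  1.85 -40.41 -17.61   0.92   1.09  -0.06] [ 1.670e-01  3.480e-01  1.922e+00 -1.000e-03  8.700e-01 -4.590e-01]
```

Two force peaks are past, at TCP angles of about 116.5° and 105°, which matches the 0.21 rad spacing. I'll go on in finer steps through the third.

Emit:
step_arm(rows=[[[0, -0.0019, 0], -0.02, 1], [[0, 0, 0], 0, 1], [[0, 0, 0], 0, 1]])

```text
clock: 21.8
eef_pos: [494.7, 94.2, 81.0]
orientation: [0.446, 0.895, -0.0, 0.001]
wrist_force: [5.2, -2.7, -6.4]
finger_gap: 19.4
grasp_force: 40.0
```

Emit:
step_arm(rows=[[[0, -0.0019, 0], -0.02, 1], [[0, 0, 0], 0, 1], [[0, 0, 0], 0, 1]])

```text
clock: 22.1
eef_pos: [493.2, 93.1, 80.9]
orientation: [0.437, 0.899, 0.0, 0.001]
wrist_force: [4.8, -2.1, -6.4]
finger_gap: 19.3
grasp_force: 40.0
```

Emit:
step_arm(rows=[[[0, -0.0019, 0], -0.02, 1], [[0, 0, 0], 0, 1], [[0, 0, 0], 0, 1]])

```text
clock: 22.4
eef_pos: [492.1, 92.2, 80.9]
orientation: [0.428, 0.904, 0.001, 0.001]
wrist_force: [5.3, -1.7, -7.1]
finger_gap: 19.2
grasp_force: 40.0
```

Emit:
step_arm(rows=[[[0, -0.0019, 0], -0.02, 1], [[0, 0, 0], 0, 1], [[0, 0, 0], 0, 1]])

```text
clock: 22.7
eef_pos: [491.0, 91.3, 81.0]
orientation: [0.419, 0.908, 0.001, 0.001]
wrist_force: [6.4, -0.2, -7.7]
finger_gap: 19.8
grasp_force: 40.0
```

Emit:
step_arm(rows=[[[0, -0.0019, 0], -0.02, 1], [[0, 0, 0], 0, 1], [[0, 0, 0], 0, 1]])

```text
clock: 23.0
eef_pos: [489.8, 90.2, 81.0]
orientation: [0.41, 0.912, 0.001, 0.001]
wrist_force: [7.7, -0.3, -7.5]
finger_gap: 19.4
grasp_force: 40.0
```

Emit:
step_arm(rows=[[[0, -0.0019, 0], -0.02, 1], [[0, 0, 0], 0, 1], [[0, 0, 0], 0, 1]])

```text
clock: 23.3
eef_pos: [488.4, 88.9, 81.0]
orientation: [0.401, 0.916, 0.001, 0.001]
wrist_force: [7.5, -0.2, -8.6]
finger_gap: 19.3
grasp_force: 40.0
```

Emit:
step_arm(rows=[[[0, -0.0019, 0], -0.02, 1], [[0, 0, 0], 0, 1], [[0, 0, 0], 0, 1]])

```text
clock: 23.6
eef_pos: [486.8, 87.4, 81.0]
orientation: [0.392, 0.92, 0.001, 0.001]
wrist_force: [5.9, -0.8, -7.5]
finger_gap: 19.4
grasp_force: 40.0
```

Emit:
step_arm(rows=[[[0, -0.0019, 0], -0.02, 1], [[0, 0, 0], 0, 1], [[0, 0, 0], 0, 1]])

```text
clock: 23.9
eef_pos: [485.3, 86.0, 81.0]
orientation: [0.383, 0.924, 0.001, 0.001]
wrist_force: [6.7, -0.7, -7.7]
finger_gap: 19.0
grasp_force: 40.0
```

Emit:
step_arm(rows=[[[0, -0.0019, 0], -0.02, 1], [[0, 0, 0], 0, 1], [[0, 0, 0], 0, 1]])

```text
clock: 24.2
eef_pos: [483.9, 84.6, 80.9]
orientation: [0.373, 0.928, 0.001, 0.001]
wrist_force: [6.5, -0.8, -8.5]
finger_gap: 19.4
grasp_force: 40.0
```

Emit:
step_arm(rows=[[[0, -0.0019, 0], -0.02, 1], [[0, 0, 0], 0, 1], [[0, 0, 0], 0, 1]])

```text
clock: 24.5
eef_pos: [482.4, 83.1, 81.0]
orientation: [0.364, 0.931, 0.0, 0.001]
wrist_force: [5.6, -1.7, -7.4]
finger_gap: 19.2
grasp_force: 40.0
```

Emit:
step_arm(rows=[[[0, -0.0019, 0], -0.02, 1], [[0, 0, 0], 0, 1], [[0, 0, 0], 0, 1]])

```text
clock: 24.8
eef_pos: [481.1, 81.6, 81.0]
orientation: [0.354, 0.935, 0.0, 0.001]
wrist_force: [5.9, -1.6, -7.1]
finger_gap: 19.3
grasp_force: 40.0
```

Emit:
step_arm(rows=[[[0, -0.0018, 0], -0.02, 1], [[0, 0, 0], 0, 1], [[0, 0, 0], 0, 1], [[0, 0, 0], 0, 1], [[0, 0, 0], 0, 1], [[0, 0, 0], 0, 1], [[0, 0, 0], 0, 1], [[0, 0, 0], 0, 1]])

```text
clock: 25.6
eef_pos: [479.9, 80.3, 81.0]
orientation: [0.345, 0.939, 0.0, 0.001]
wrist_force: [5.8, -2.4, -8.0]
finger_gap: 19.1
grasp_force: 40.0
```

```bash
python3 - <<'E'
from h import *
goto(537,108,79);o=get_obs();p=o['eef_pos'];print(np.degrees(np.arctan2(p[1]-18.7,p[0]-547.5)),o['grasp_force'],o['qvel'].round(3))
c=snap('scene','s10');a=load('scene0')
# bar pixels of tray, before/now
for k in(a,c):
    g=cv2.cvtColor(k['img'],6)[212:228,352:382];ys,xs=np.nonzero(g<50);print(len(xs),xs.mean()+352,ys.mean()+212)
# tray outer wall edge rows at some columns: brightness profile correlation
print(cv2.phaseCorrelate(np.float32(cv2.cvtColor(a['img'],6)[228:258,360:390]),np.float32(cv2.cvtColor(c['img'],6)[228:258,360:390])))
E
```

```text
t 25.6 tcp [479.9  80.3  81. ] xyaw 139.6 tool delta [-25.5  58.1   2.1] F [ 5.8 -2.4 -8. ]
137.65923918841906 39.99821126461029 [-0.     0.     0.    -0.     0.     0.001]
56 368.9642857142857 222.46428571428572
57 368.7719298245614 221.89473684210526
((1.7422328935129414, -4.50895488527631), 0.2278925058576796)
```

```bash
python3 -c "
from station import finish_job
print(finish_job())"
```

```text
the job is handed in; nothing more can be done
None
```

I handed the job in at 25.6 s, with no verdict shown: relays tipped into the tub, empty tray upright at its old spot, and the lever held at 40 N after three felt clicks, near mid-notch by my estimate.

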